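Complete the graded row of brass handbells

ROBOT

A 6-joint arm with a two-finger parallel gripper is mounted at the origin on the work surface. World frame = base frame: x ahead of the robot, y to its left, z up, the work surface at z = 0. Lengths are in m, angles in degrees, forces in N, time in s.
With the tool pointing down it reaches from about 0.275 to 0.825 m from the base axis. Payload 4.9 kg.
Tool frame: the origin (TCP) lies on the centre line of the jaws, within the pads' length; the fingertips stand 19 mm ahead of it and the grasp point (between the pads) is the TCP; z points along the fingers, y is the line along which they close (so a half turn about z gives the same grasp; the last joint's range is limited). The gripper opens to 85 mm and grips with 20 to 120 N. Pads are 22 mm wide; open, the fingers measure 114 mm over their backs; the gripper's body (76 mm by 85 mm) begins 54 mm behind the grasp point. The pads swing forward as they close: fully open they stand 13 mm farther back than shut.
Start: joints at [57.8, 18.69, -11.035, 60.275, 0, 82.311], TCP at [0.228, 0.5, 0.223] pointing down, gripper open.
Joint ranges: [-152.03, 152.03], [-55.5, 102.48], [-74.3, 77.21], [-110.64, 120.58], [-84.22, 78.4], [-180, 180]. Speed limits (degrees/s): [147.25, 147.25, 180, 180, 180, 180].

INTERFACE

Orientations are given as a 3x3 rotation matrix whose columns are the frame's x, y, z axes.
In Python, from station import * gives the robot as it stands.
- The arm moves only by the shell command python3 -m handwheel 'ROWS'. ROWS is a JSON object whose one key "series" holds a list of rows, each a list of 3 entries, a list of its own where there are three numbers: the shift along the world's x, y, z in cm, then the turn about the world's z in degrees, then the finger opening in cm, from 0 to 8.54. In form: {"series": [[[x, y, z], yaw, hand], ...]}. A call has 1 to 10 rows; each row is the pose to reach, as a shift and turn from the pose commanded when the call began; what a row does not reach only later rows make up. A row lasts 1/8 s, in which the tool goes at most 62.5 mm and 10.7 degrees, less where a joint would pass 70% of its speed; a pose out of reach is approached as far as the arm can. A call with a gripper value outside its range is refused whole. The fingers move at their own pace and stop on an object; the grip force is fixed at half the most. Time passes only in rows, so rows that repeat a pose let the fingers close. It gives the time, the measured TCP pose, the force, the opening and the grip force at its end, in the units of the state.
- observe(): the state, without advancing time (a new reading comes with each control period).
- snapshot(name): name is "side" or "top"; returns the picture (400x640x3 uint8, red, green, blue); there is no depth.
- camera_info(name): a dict with "vfov" (degrees; the focal length in pixels is half the picture's height over the tangent of half this angle, whatever the lens; pixels are square), "cx", "cy" (the principal point, pixels), "cam_to_world" (4x4, takes a point from camera to world coordinates). Camera axes: x right, y down, z forward; pixel columns grow to the right and rows downward; lengths in m; the calibration is good to about 2 mm. A picture is of the moment at which its call begins. camera_info takes no time and is no camera call.
- finish_job(): hands the job in; it is judged then, once.
Trained networks look in the newest picture that a camera, given by its name, has taken for a name from the list of things; names that differ only in an ending like _2 or _b are one class to them, and where a whole thing is asked for, a point or a joint stands for the part that bears it (a point fixed in the world has none). Each returns a list of dicts, best first, with "p" (0 to 1); they miss things now and then, are a little off and sometimes report something else, mostly with a low value. They report only what shows in the picture. A call takes as long as a camera call. They do not tell look-alikes from the thing itself.
- spot_in(camera, thing): "xyz" ([x, y, z] in m, in world coordinates, good to about 4 mm: the middle of the surface that is visible of it).
The state is a dict: "t": time; "joint_positions": joint angles; "qvel": joint speeds; "effort": joint torques, N m; "tcp_pos": TCP position; "orientation": TCP orientation; "contact_force": force on the tool from outside, world axes, zero at the start; "wrist_torque": the same for the moment, N m; "opening": opening from 0.0 (shut) to 1.0 (fully open); "finger_force": force on a finger pad.
Only numpy, scipy, OpenCV 4.12 (cv2) and the standard library are available. Lean on these libraries where they do the work, as an engineer would, in place of code of your own. Each camera call takes 0.05 s, during which the arm holds its last target. There are 200 camera calls.

TASK

The smallest and the largest of a set of six brass handbells already stand at the two ends of the padded board; leave those two where they are. Stand the four loose bells on the four empty green pads between them so that the sizes rise step by step from the smallest bell to the largest, each upright and centred on its pad. They are freshly polished: set them down gently, and do not drop any or knock any over.

Things in the scene. Friction and masses are not known exactly. Their poses are not given: they have to be found in the camera images.
- bell_2: brass handbell, second smallest of the six, upright on its flat rim; loose on the bench, to be moved. Mouth 46 mm across, brass part 41 mm high, tapering to a narrow shoulder; above it a dark wooden handle, straight and round, 18 mm thick, 44 mm long; 85 mm high in all, about 120 g. Origin: centre of its underside; z up the handle.
- bell_3: brass handbell, third smallest of the six, upright on its flat rim; loose on the bench, to be moved. Mouth 54 mm across, brass part 48 mm high, tapering to a narrow shoulder; above it a dark wooden handle, straight and round, 18 mm thick, 50 mm long; 98 mm high in all, about 190 g. Origin: centre of its underside; z up the handle.
- bell_4: brass handbell, third largest of the six, upright on its flat rim; loose on the bench, to be moved. Mouth 62 mm across, brass part 56 mm high, tapering to a narrow shoulder; above it a dark wooden handle, straight and round, 18 mm thick, 55 mm long; 111 mm high in all, about 270 g. Origin: centre of its underside; z up the handle.
- bell_5: brass handbell, second largest of the six, upright on its flat rim; loose on the bench, to be moved. Mouth 70 mm across, brass part 63 mm high, tapering to a narrow shoulder; above it a dark wooden handle, straight and round, 18 mm thick, 61 mm long; 124 mm high in all, about 370 g. Origin: centre of its underside; z up the handle.
- bell_1: brass handbell, smallest of the six, upright on its flat rim; already on the end pad of the row (which end varies); stays there. Mouth 38 mm across, brass part 34 mm high, tapering to a narrow shoulder; above it a dark wooden handle, straight and round, 18 mm thick, 38 mm long; 72 mm high in all, about 80 g. Origin: centre of its underside; z up the handle.
- bell_6: brass handbell, largest of the six, upright on its flat rim; already on the end pad of the row (which end varies); stays there. Mouth 78 mm across, brass part 70 mm high, tapering to a narrow shoulder; above it a dark wooden handle, straight and round, 18 mm thick, 67 mm long; 137 mm high in all, about 500 g. Origin: centre of its underside; z up the handle.
- pad_1: inner green felt pad, number 1 of 4 from the robot's right (-y) to its left; 80 mm across, 3 mm thick, empty, on a fixed pale board (550 x 110 x 18 mm): pad top 21 mm above the bench. Six pads in a straight row, 90 mm between centres, the two end ones (unlisted) under the smallest and largest bell. Origin: centre of its underside; y along the row, z up.
- pad_2: inner green felt pad, number 2 of 4 from the robot's right (-y) to its left; 80 mm across, 3 mm thick, empty, on a fixed pale board (550 x 110 x 18 mm): pad top 21 mm above the bench. Six pads in a straight row, 90 mm between centres, the two end ones (unlisted) under the smallest and largest bell. Origin: centre of its underside; y along the row, z up.
- pad_3: inner green felt pad, number 3 of 4 from the robot's right (-y) to its left; 80 mm across, 3 mm thick, empty, on a fixed pale board (550 x 110 x 18 mm): pad top 21 mm above the bench. Six pads in a straight row, 90 mm between centres, the two end ones (unlisted) under the smallest and largest bell. Origin: centre of its underside; y along the row, z up.
- pad_4: inner green felt pad, number 4 of 4 from the robot's right (-y) to its left; 80 mm across, 3 mm thick, empty, on a fixed pale board (550 x 110 x 18 mm): pad top 21 mm above the bench. Six pads in a straight row, 90 mm between centres, the two end ones (unlisted) under the smallest and largest bell. Origin: centre of its underside; y along the row, z up.
Mind the look-alikes: they are no part of the job. What is shaped like the bell_4 but red is not meant.

How it is judged:
By the outcome, as a careful person would: the job done as asked, in the order asked, and still so for the second after the job is handed in, with the robot touching nothing.
It also fails if it takes over 120 s, if anything falls off the work surface, if the arm or the gripper's body presses on something with over 40 N, if the wrist force passes 120 N, or if a joint passes its speed limit or range.

## Working session

There is one attempt and no reset: what is moved stays moved. The work goes in short steps, Python scripts to look and compute and a shell command to move; the robot and the scene stay as the last step left them, time stands still between calls to the robot, and variables do not carry over. Pictures are saved under pics/ and viewed, at most 14 in all, crops included, and the job is handed in when it is done.

```bash
mkdir -p pics; ls; python3 - <<'E'
from station import *
import cv2,numpy as np
for n in("side","top"):
    cv2.imwrite(f"pics/{n}0.png",snapshot(n)[:,:,::-1]); c=camera_info(n); print(n,c["vfov"],c["cx"],c["cy"],np.round(c["cam_to_world"],3).tolist())
    for th in("bell_2","pad_1"):
        for d in spot_in(n,th): print(th,round(d["p"],2),np.round(d["xyz"],3))
s=observe();print(s["t"],s["tcp_pos"],s["orientation"],s["opening"])
E
```

```text
pics
side 56.17870553051614 318.71968795403654 195.62350731762473 [[0.766, -0.316, 0.56, 0.132], [-0.643, -0.365, 0.673, -0.523], [-0.008, -0.876, -0.483, 0.442], [0.0, 0.0, 0.0, 1.0]]
bell_2 0.82 [0.65  0.185 0.029]
bell_2 0.71 [ 0.642 -0.049  0.028]
bell_2 0.68 [0.635 0.069 0.038]
bell_2 0.64 [ 0.491 -0.254  0.06 ]
bell_2 0.64 [0.476 0.022 0.021]
bell_2 0.59 [ 0.716 -0.117  0.041]
bell_2 0.57 [ 0.636 -0.204  0.034]
bell_2 0.53 [0.446 0.188 0.049]
pad_1 0.95 [0.475 0.021 0.021]
pad_1 0.74 [ 0.484 -0.068  0.02 ]
pad_1 0.73 [0.461 0.108 0.018]
top 53.50533090141261 320.11103261632695 204.23915026032935 [[0.001, -0.984, 0.179, 0.409], [-1.0, 0.001, 0.013, 0.013], [-0.013, -0.179, -0.984, 0.96], [0.0, 0.0, 0.0, 1.0]]
bell_2 0.79 [ 0.501 -0.24   0.069]
bell_2 0.66 [ 0.712 -0.11   0.038]
bell_2 0.56 [ 0.647 -0.046  0.028]
bell_2 0.55 [0.653 0.185 0.032]
pad_1 0.87 [0.461 0.111 0.017]
pad_1 0.76 [ 0.497 -0.158  0.027]
pad_1 0.68 [0.472 0.014 0.024]
pad_1 0.57 [ 0.485 -0.069  0.018]
0.3 [0.22807456 0.50027329 0.22230465] [[-9.09873969e-01  4.14884639e-01 -3.10977350e-04]
 [ 4.14884750e-01  9.09873822e-01 -5.21899745e-04]
 [ 6.64219628e-05 -6.03882753e-04 -9.99999815e-01]] 1.0011796879964425
```

View pics/side0.png

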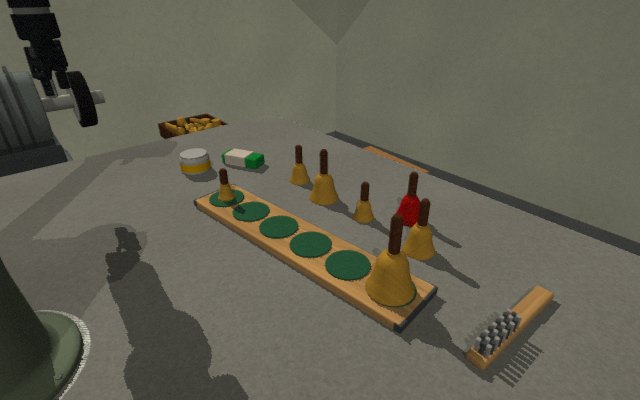

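View pics/top0.png

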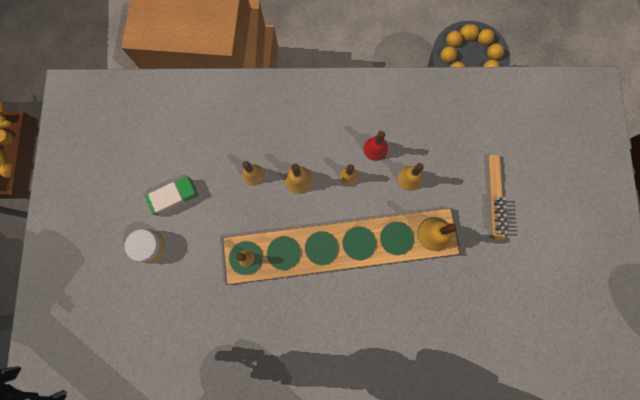

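Side view: the end bells are small at (226,185) and large at (390,265). The loose bells are at (300,165), (323,180), (365,205) and (420,232), with the red look-alike at (410,200). Top view: the loose bells are at (252,173), (298,178), (348,176) and (410,177), the red one at (376,147), and the empty pads at (284,253), (322,248), (360,243) and (397,238). The small bell is at +y, so the order is pad_4 ← bell_2, pad_3 ← bell_3, pad_2 ← bell_4, pad_1 ← bell_5.

```bash
cat > h.py <<'E'
from station import *
import cv2,numpy as np
from scipy.optimize import least_squares
def cam(n):
    c=camera_info(n); f=200/np.tan(np.radians(c["vfov"]/2)); return f,c["cx"],c["cy"],np.array(c["cam_to_world"])
def proj(n,P):
    f,cx,cy,T=cam(n); q=(np.atleast_2d(P)-T[:3,3])@T[:3,:3]; return np.c_[f*q[:,0]/q[:,2]+cx,f*q[:,1]/q[:,2]+cy]
def tri(us,ut):
    r=least_squares(lambda P:np.r_[proj("side",P)[0]-us,proj("top",P)[0]-ut],[.55,0,.05]); return r.x,np.abs(r.fun).max()
def masks(im):
    hsv=cv2.cvtColor(im,cv2.COLOR_RGB2HSV); H,S,V=[hsv[...,i].astype(int) for i in range(3)]
    return {"green":(H>60)&(H<100)&(S>90),"handle":(((H<=12)|(H>170))&(S>70)&(V<110)),"brass":(H>14)&(H<28)&(S>150)}
def blobs(m,amin=25):
    n,l,st,ce=cv2.connectedComponentsWithStats(m.astype(np.uint8),connectivity=8)
    return [(ce[i].round(1).tolist(),st[i].tolist()) for i in range(1,n) if st[i][4]>=amin]
E
python3 - <<'E'
from h import *
print(camera_info("top").keys())
for n in("side","top"):
    m=masks(cv2.imread(f"pics/{n}0.png")[:,:,::-1].copy())
    for k in("green","handle"):
        for b in blobs(m[k]):
            if 130<b[0][1]<320 and 130<b[0][0]<480: print(n,k,b)
E
```

```text
dict_keys(['vfov', 'cx', 'cy', 'cam_to_world'])
side green ([254.2, 160.4], [245, 153, 19, 16, 245])
side green ([226.6, 199.3], [210, 190, 34, 17, 252])
side green ([250.6, 211.4], [233, 202, 36, 19, 513])
side green ([278.3, 226.7], [260, 217, 38, 21, 634])
side green ([310.3, 244.4], [290, 232, 41, 25, 793])
side green ([347.5, 265.0], [326, 251, 44, 29, 1016])
side handle ([165.5, 131.6], [158, 124, 19, 14, 97])
side handle ([298.8, 153.2], [296, 145, 6, 18, 68])
side handle ([323.2, 160.9], [320, 150, 7, 24, 100])
side handle ([222.9, 175.9], [220, 169, 8, 15, 69])
side handle ([408.2, 214.7], [389, 172, 41, 83, 1035])
side handle ([364.7, 190.4], [361, 182, 8, 19, 73])
top green ([185.1, 187.7], [176, 177, 19, 22, 272])
top green ([149.6, 204.5], [145, 196, 10, 18, 56])
top green ([396.8, 238.0], [382, 223, 31, 31, 772])
top green ([359.1, 243.0], [344, 228, 31, 31, 759])
top green ([322.5, 250.8], [306, 233, 31, 31, 560])
top green ([288.3, 260.2], [273, 245, 26, 24, 218])
top green ([244.9, 268.2], [230, 258, 29, 16, 124])
top handle ([381.5, 145.2], [375, 131, 14, 29, 218])
top handle ([247.0, 166.2], [243, 161, 9, 11, 62])
top handle ([295.5, 169.3], [292, 164, 8, 12, 69])
top handle ([349.7, 168.7], [347, 165, 7, 9, 53])
top handle ([417.5, 168.5], [413, 164, 10, 11, 73])
top handle ([448.2, 228.6], [441, 224, 15, 10, 99])
top handle ([240.9, 256.7], [237, 254, 9, 6, 41])
```

```bash
python3 - <<'E'
import cv2,numpy as np
a=cv2.imread("pics/side0.png")[130:290,270:450]; b=cv2.imread("pics/top0.png")[120:210,230:440]
a=cv2.resize(a,None,fx=3.3,fy=3.3,interpolation=2)
cv2.imwrite("pics/crop1.png",a)
E
```

```text
(no output)
```

View pics/crop1.png

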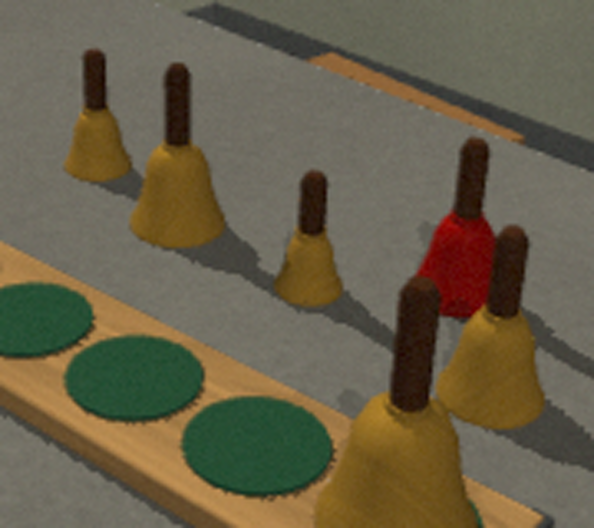

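The crop shows, left to right, loose bells: medium-small at pixel (300,165), biggest at (323,180), smallest at (365,205), and another at (420,232). The red look-alike behind it at (412,200) is excluded. Next I triangulate.

```bash
cat >> h.py <<'E'
def hand(im,box):
    x0,y0,x1,y1=box; hsv=cv2.cvtColor(im,cv2.COLOR_RGB2HSV)[y0:y1,x0:x1].astype(int); H,S,V=hsv[...,0],hsv[...,1],hsv[...,2]
    m=((H<=11)|(H>170))&(S>75)&(V<105)&~((S>215)|((H>174)&(S>190))); b=max(blobs(m,10),key=lambda b:b[1][4])
    return np.array(b[0])+[x0,y0],b[1]
def hull_c(n,x,y,z1,z2,r=.009):
    a=np.linspace(0,2*np.pi,40); P=np.vstack([np.c_[x+r*np.cos(a),y+r*np.sin(a),0*a+z] for z in(z1,z2)])
    M=cv2.moments(cv2.convexHull(proj(n,P).astype(np.float32))); return np.array([M["m10"],M["m01"]])/M["m00"]
E
python3 - <<'E'
from h import *
S=cv2.imread("pics/side0.png")[:,:,::-1].copy();T=cv2.imread("pics/top0.png")[:,:,::-1].copy()
B={"A":((290,140,310,170),(236,155,262,176)),"B":((314,145,332,176),(285,158,308,178)),"C":((356,178,374,205),(340,160,360,176)),"D":((416,192,434,227),(408,158,430,178)),
"end1":((215,165,235,187),(232,250,250,262)),"end6":((384,210,404,256),(436,220,462,240))}
hb=dict(b1=(.034,.072),b2=(.041,.085),b3=(.048,.098),b4=(.056,.111),b5=(.063,.124),b6=(.070,.137))
for k,(bs,bt) in B.items():
    us,s1=hand(S,bs);ut,s2=hand(T,bt); P,e=tri(us,ut); out=[]
    for b,(z1,z2) in hb.items():
        dz=.021 if "end" in k else 0
        r=least_squares(lambda q:np.r_[hull_c("side",*q,z1+dz,z2+dz)-us,hull_c("top",*q,z1+dz,z2+dz)-ut],P[:2],diff_step=1e-4); out.append((round(2*r.cost,2),b,r.x.round(4).tolist()))
    print(k,us.round(1),ut.round(1),s1,s2,"mid",P.round(4),round(e,2),sorted(out)[:2])
# pads: row model
uS={0:(347.5,265),1:(310.3,244.4),2:(278.3,226.7),3:(250.6,211.4)};uT={0:(396.8,238.0),1:(359.1,243.0)}
for k in uT: print("pad tri",k+1,[np.round(v,4) for v in tri(uS[k],uT[k])])
def pad(q,i): return np.array([q[0]-np.sin(q[2])*.09*(i-1.5),q[1]+np.cos(q[2])*.09*(i-1.5),q[3]])
r=least_squares(lambda q:np.concatenate([proj("side",pad(q,i))[0]-u for i,u in uS.items()]+[proj("top",pad(q,i))[0]-u for i,u in uT.items()]),[.47,0,.1,.02])
print("row",r.x,np.abs(r.fun).max());[print(i+1,pad(r.x,i).round(4)) for i in range(-1,5)]
E
```

```text
A [298.9 152.8] [246.5 165.7] [6, 5, 6, 18, 47] [7, 6, 9, 11, 51] mid [0.662  0.194  0.0767] 0.84 [(np.float64(2.59), 'b3', [0.663, 0.1952]), (np.float64(5.84), 'b4', [0.6588, 0.1907])]
B [322.8 154.8] [295.2 168.9] [6, 5, 7, 12, 29] [7, 6, 8, 12, 57] mid [0.644  0.0786 0.1125] 0.76 [(np.float64(10.08), 'b6', [0.6469, 0.0811]), (np.float64(41.67), 'b5', [0.6511, 0.0847])]
C [365.4 185.8] [349.7 168.7] [5, 4, 8, 9, 25] [7, 5, 7, 9, 50] mid [ 0.6551 -0.045   0.0775] 1.29 [(np.float64(6.54), 'b3', [0.6567, -0.0439]), (np.float64(9.52), 'b4', [0.6518, -0.0467])]
D [422.5 210.7] [417.5 168.5] [0, 2, 14, 31, 133] [5, 6, 10, 11, 70] mid [ 0.6497 -0.1957  0.088 ] 0.08 [(np.float64(2.54), 'b4', [0.6517, -0.1949]), (np.float64(6.42), 'b5', [0.6462, -0.1967])]
end1 [222.3 172.8] [240.4 256.5] [5, 4, 6, 9, 30] [5, 4, 9, 6, 32] mid [0.4526 0.1995 0.0838] 0.34 [(np.float64(0.21), 'b2', [0.4525, 0.199]), (np.float64(11.16), 'b1', [0.4544, 0.2039])]
end6 [395.3 232.6] [448.3 228.6] [5, 3, 15, 41, 224] [5, 4, 15, 10, 91] mid [ 0.5086 -0.2451  0.1289] 0.29 [(np.float64(2.71), 'b6', [0.5101, -0.2441]), (np.float64(41.91), 'b5', [0.5148, -0.2418])]
pad tri 1 [array([ 0.5001, -0.1571,  0.0181]), np.float64(0.5295)]
pad tri 2 [array([ 0.4883, -0.0676,  0.0183]), np.float64(0.5545)]
row [ 0.48297827 -0.0230675   0.12550082  0.01830434] 0.6799883493030734
0 [ 0.5111 -0.2463  0.0183]
1 [ 0.4999 -0.157   0.0183]
2 [ 0.4886 -0.0677  0.0183]
3 [0.4773 0.0216 0.0183]
4 [0.4661 0.1109 0.0183]
5 [0.4548 0.2002 0.0183]
```

```bash
python3 - <<'E'
from h import *
hb=dict(b2=(.041,.085),b3=(.048,.098),b4=(.056,.111),b5=(.063,.124))
S=cv2.imread("pics/side0.png");T=cv2.imread("pics/top0.png")
C={"A":((298.8,153.2),(247,166.2)),"B":((323.2,160.9),(295.5,169.3)),"C":((364.7,190.4),(349.7,168.7)),"D":((424.2,212.1),(417.5,168.5))}
R=dict(b2=.023,b3=.027,b4=.031,b5=.035)
for k,(us,ut) in C.items():
    P,e=tri(us,ut); out=[]
    for b,(z1,z2) in hb.items():
        r=least_squares(lambda q:np.r_[hull_c("side",*q,z1,z2)-us,hull_c("top",*q,z1,z2)-ut],P[:2],diff_step=1e-4); out.append((round(2*r.cost,2),b,r.x.round(4).tolist()))
    out.sort(); print(k,"mid",P.round(4),round(e,2),out[:2])
    b=out[0][1];x,y=out[0][2];a=np.linspace(0,2*np.pi,60)
    for n,im in(("side",S),("top",T)):
        for z,r in((0,R[b]),(hb[b][0],.009),(hb[b][1],.009)):
            for p in proj(n,np.c_[x+r*np.cos(a),y+r*np.sin(a),0*a+z]): im[int(round(p[1])),int(round(p[0]))]=(255,0,255)
a=cv2.resize(S[140:270,285:445],(640,520),interpolation=0)
b=cv2.resize(T[125:205,235:435],(800,320),interpolation=0)
cv2.imwrite("pics/ov.png",np.vstack([cv2.resize(np.hstack([a,np.zeros((520,160,3),np.uint8)]),None,fx=.75,fy=.75),cv2.resize(b,(600,210))]))
E
```

```text
A mid [0.6609 0.1929 0.0762] 0.82 [(np.float64(2.26), 'b3', [0.6617, 0.1939]), (np.float64(6.38), 'b4', [0.6575, 0.1894])]
B mid [0.6469 0.0795 0.0964] 0.44 [(np.float64(1.31), 'b5', [0.6475, 0.0801]), (np.float64(18.31), 'b4', [0.6517, 0.0837])]
C mid [ 0.6566 -0.0445  0.0662] 0.52 [(np.float64(1.88), 'b2', [0.6578, -0.0437]), (np.float64(6.94), 'b3', [0.6531, -0.0464])]
D mid [ 0.6517 -0.1975  0.0848] 0.55 [(np.float64(1.23), 'b4', [0.6519, -0.1972]), (np.float64(15.66), 'b5', [0.6464, -0.199])]
```

View pics/ov.png

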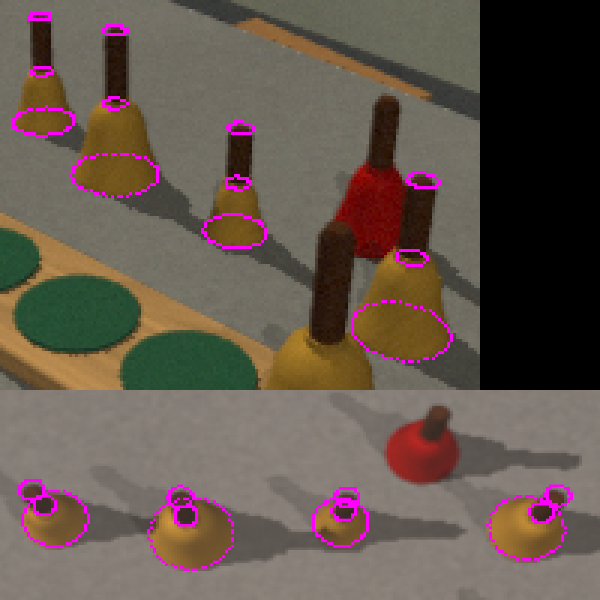

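The overlay fits: A = bell_3 at (0.662, 0.194), B = bell_5 at (0.648, 0.080), C = bell_2 at (0.658, -0.044), D = bell_4 at (0.652, -0.197). I take bell_3 first, with the jaws closing across the row.

```bash
python3 -m handwheel '{"series": [[[4,-3,0],-6,8.5],[[9,-6,0],-13,8.5],[[14,-10,0],-20,8.5],[[19,-14,0],-28,8.5],[[24,-18,0],-36,8.5],[[29,-21,0],-44,8.5],[[34,-24,0],-52,8.5],[[39,-27.5,0],-58.3,8.5],[[43.3,-30.6,0],-58.3,8.5],[[43.3,-30.6,0],-58.3,5]]}'; python3 - <<'E'
from station import *
s=observe();print(s["joint_positions"],s["orientation"])
E
```

```text
t: 1.55
tcp_pos: [0.6637, 0.1912, 0.2212]
orientation: [[-0.12, 0.993, -0.0], [0.993, 0.12, -0.001], [-0.001, -0.0, -1.0]]
contact_force: [-0.6, -0.1, 0.2]
opening: 0.814
finger_force: 0.0
[ 9.97139794e+00  3.43271202e+01  1.35788393e+01  6.92634059e+01
 -3.38791576e-02  9.30651875e+01] [[-1.20244536e-01  9.92744298e-01 -9.85044313e-05]
 [ 9.92744121e-01  1.20244453e-01 -6.17690131e-04]
 [-6.01363745e-04 -1.72063558e-04 -9.99999804e-01]]
```

```bash
python3 -m handwheel '{"series": [[[0,0,0],0,5],[[0,0,-2],0,5],[[0,0,-5],0,5],[[0,0,-8],0,5],[[0,0,-11],0,5],[[0,0,-13],0,5],[[0,0,-14],0,5],[[0,0,-14.5],0,5],[[0,0,-14.5],0,5],[[0,0,-14.5],0,5]]}'; python3 - <<'E'
from h import *
s=snapshot("side");t=snapshot("top")
cv2.imwrite("pics/g1.png",np.hstack([cv2.resize(s[110:210,250:370],(480,400)),cv2.resize(t[110:210,210:290],(320,400))])[:,:,::-1])
print(observe()["tcp_pos"])
E
```

```text
t: 2.8
tcp_pos: [0.6618, 0.1947, 0.0786]
orientation: [[-0.125, 0.992, 0.002], [0.992, 0.125, 0.0], [0.0, 0.002, -1.0]]
contact_force: [-0.1, -0.1, 0.2]
opening: 0.587
finger_force: 0.0
[0.66168256 0.19450885 0.07840324]
```

View pics/g1.png

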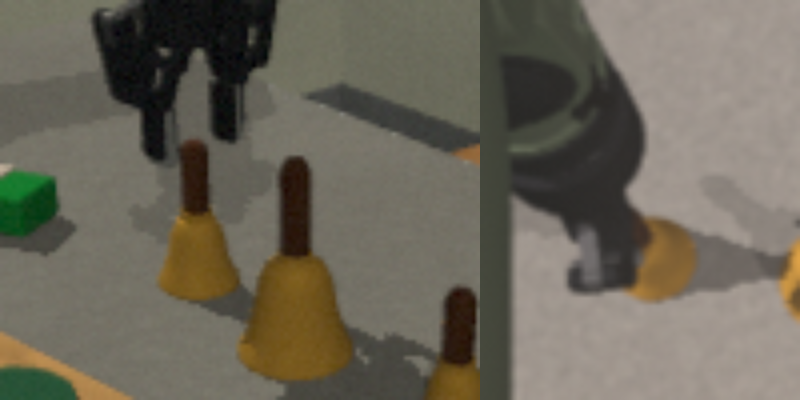

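The jaws in this picture are up and left of the bell_3 handle instead of around it (side fingertips near (289,148) and (306,144), handle at (299,152)). I'll compare that with where the reported TCP should project.

```bash
python3 - <<'E'
from h import *
s=observe();p=s["tcp_pos"];R=np.array(s["orientation"]);print(s["t"],p,s["opening"])
half=s["opening"]*.0425
for n in("side","top"):
    im=snapshot(n); im2=im.copy()
    for nm,q in(("tcp",p),("tip+",p+R@[0,half,.01]),("tip-",p+R@[0,-half,.01]),("body",p-R[:,2]*.054)):
        u=proj(n,q)[0];print(n,nm,u.round(1)); cv2.circle(im2,tuple(int(v) for v in u.round()),1,(255,0,255),-1)
    cv2.imwrite(f"pics/p_{n}.png",im2[:,:,::-1])
a=cv2.imread("pics/p_side.png")[60:220,220:400];b=cv2.imread("pics/p_top.png")[100:240,180:320]
cv2.imwrite("pics/g2.png",np.hstack([cv2.resize(a,(450,400)),cv2.resize(b,(350,400))]))
E
```

```text
2.9 [0.66168256 0.19450885 0.07840324] 0.5858006848664493
side tcp [297.8 152.3]
side tip+ [304.8 153.1]
side tip- [290.9 158.8]
side body [297.1 132. ]
top tcp [246.6 165. ]
top tip+ [246.4 155.9]
top tip- [248.4 176.4]
top body [241.7 158.1]
```

View pics/g2.png

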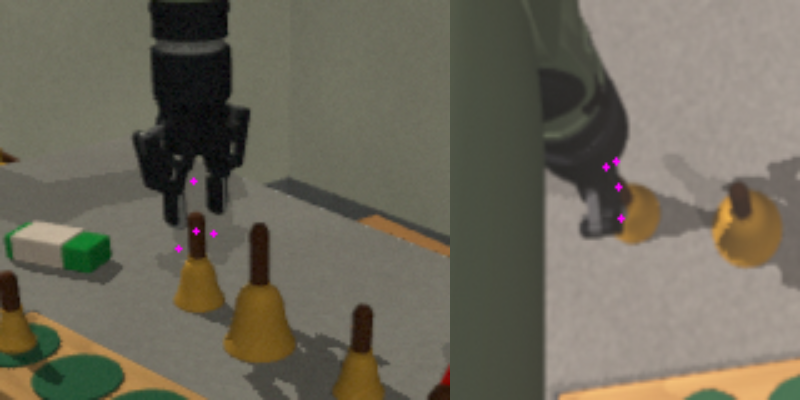

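```bash
python3 - <<'E'
from h import *
a=snapshot("side")[115:175,265:330];b=snapshot("top")[145:200,215:270]
f=lambda c,k:np.clip(255*(c/255.)**.6,0,255).astype(np.uint8).repeat(k,0).repeat(k,1)
A=f(a,6);B=f(b,7)
for I,k,x0,y0 in((A,6,265,115),(B,7,215,145)):
    for v in range(0,I.shape[1]//k,10): cv2.putText(I,str(x0+v),(v*k,10),0,.35,(255,255,0)); I[:,v*k]=I[:,v*k]//2+90
    for v in range(0,I.shape[0]//k,10): cv2.putText(I,str(y0+v),(0,v*k+10),0,.35,(255,255,0)); I[v*k]=I[v*k]//2+90
h=max(A.shape[0],B.shape[0]);P=lambda I:np.pad(I,((0,h-I.shape[0]),(0,0),(0,0)))
o=np.hstack([P(A),P(B)]);print(o.shape);cv2.imwrite("pics/g3.png",o[:,:,::-1])
E
```

```text
(385, 775, 3)
```

View pics/g3.png

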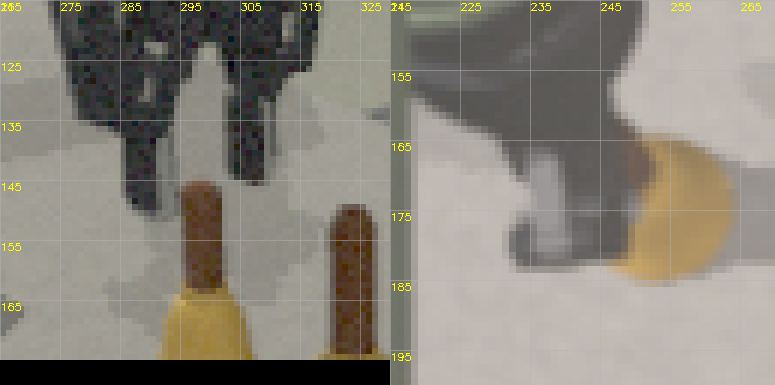

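```bash
python3 - <<'E'
from h import *
s=observe();p=np.array(s["tcp_pos"]);R=np.array(s["orientation"])
def res(d):
    q=p+d; a=proj("side",q+R@[0,-.032,.0125])[0]-[289.5,149];b=proj("side",q+R@[0,.032,.0125])[0]-[305.5,145]
    c=proj("top",q+R@[0,-.057*.6-.01,-.02])[0]-[240.5,182]
    return np.r_[a,b,c[0],.3*c[1]]
r=least_squares(res,[0,0,0]);print(r.x.round(4),r.fun.round(1),res(np.zeros(3)).round(1))
for d in((.0,.0,.025),(.01,.01,.02),(.0,.01,.025)):print(d,res(np.array(d)).round(1))
print(s["joint_positions"])
E
```

```text
[0.0059 0.0086 0.0236] [-1.2  1.5  0.7 -1.4  0.2 -1.7] [-0.7 11.8  1.2  8.5  6.2 -0.1]
(0.0, 0.0, 0.025) [-1.2  2.5  0.9 -0.5  4.  -0.9]
(0.01, 0.01, 0.02) [-0.2  2.3  1.6 -0.6  0.  -2.1]
(0.0, 0.01, 0.025) [-3.5  1.4 -1.5 -1.5 -0.6 -0.9]
[ 1.02517751e+01  3.97215084e+01  1.73760262e+00  5.19974198e+01
 -4.28379718e-04  9.30696353e+01]
```

The cameras put the real fingers about 6, 9 and 24 mm (x, y, z) beyond the reported TCP, which matters for a grasp. I'll nudge down and towards −y, then measure again.

```bash
python3 -m handwheel '{"series": [[[0,-0.3,0],0,4.5],[[0,-0.7,-0.4],0,4.5],[[0,-0.7,-0.9],0,4.5],[[0,-0.7,-1.5],0,4.5],[[0,-0.7,-1.5],0,4.5],[[0,-0.7,-1.5],0,4.5]]}'; cat >> h.py <<'E'
def zoom(fn,sb,tb):
    f=lambda c,k:np.clip(255*(c/255.)**.6,0,255).astype(np.uint8).repeat(k,0).repeat(k,1)
    out=[]
    for n,(x0,y0,x1,y1) in(("side",sb),("top",tb)):
        im=snapshot(n);k=min(400//(x1-x0),500//(y1-y0));I=f(im[y0:y1,x0:x1],k)
        for v in range(-x0%10,x1-x0,10): cv2.putText(I,str(x0+v),(v*k,10),0,.35,(255,255,0)); I[:,v*k]=I[:,v*k]//2+90
        for v in range(-y0%10,y1-y0,10): cv2.putText(I,str(y0+v),(0,v*k+10),0,.35,(255,255,0)); I[v*k]=I[v*k]//2+90
        out.append(I)
    h=max(i.shape[0] for i in out);o=np.hstack([np.pad(I,((0,h-I.shape[0]),(0,0),(0,0))) for I in out]);cv2.imwrite(fn,o[:,:,::-1])
E
python3 -c "
from h import *
zoom('pics/g4.png',(270,120,330,175),(215,145,270,200))"
```

```text
t: 3.85
tcp_pos: [0.6612, 0.1876, 0.0625]
orientation: [[-0.125, 0.992, -0.0], [0.992, 0.125, -0.0], [0.0, -0.0, -1.0]]
contact_force: [0.3, 0.6, -0.4]
opening: 0.526
finger_force: 0.0
```

View pics/g4.png

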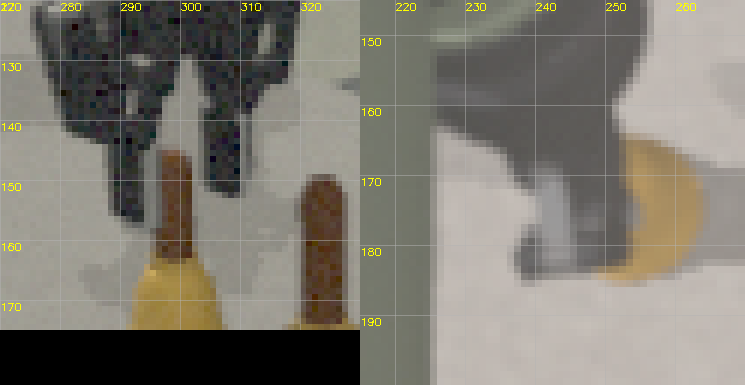

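The tips now straddle the handle: tip midpoint at (298.8,154.5) on the handle axis at x = 298.8, and the top view is aligned in y too. A little lower, then close.

```bash
python3 -m handwheel '{"series": [[[0,0,-0.3],0,4.5],[[0,0,-0.7],0,4.5],[[0,0,-0.7],0,3.5],[[0,0,-0.7],0,2.8],[[0,0,-0.7],0,2.2],[[0,0,-0.7],0,1.6],[[0,0,-0.7],0,1.2],[[0,0,-0.7],0,1],[[0,0,-0.7],0,1],[[0,0,-0.7],0,1]]}';  python3 -c "
from h import *
for n in('side','top'): cv2.imwrite(f'pics/c_{n}.png',snapshot(n)[:,:,::-1])
S=cv2.imread('pics/c_side.png')[:,:,::-1].copy()
print(hand(S,(290,138,310,170)), observe()['opening'])"
```

```text
t: 5.2
tcp_pos: [0.6611, 0.1875, 0.0556]
orientation: [[-0.125, 0.992, -0.0], [0.992, 0.125, -0.0], [0.0, -0.0, -1.0]]
contact_force: [-0.1, 0.3, 1.5]
opening: 0.196
finger_force: 58.6Traceback (most recent call last):
  File "<string>", line 5, in <module>
    print(hand(S,(290,138,310,170)), observe()['opening'])
          ~~~~^^^^^^^^^^^^^^^^^^^^^
  File "h.py", line 18, in hand
    m=((H<=11)|(H>170))&(S>75)&(V<105)&~((S>215)|((H>174)&(S>190))); b=max(blobs(m,10),key=lambda b:b[1][4])
                                                                       ~~~^^^^^^^^^^^^^^^^^^^^^^^^^^^^^^^^^^
ValueError: max() iterable argument is empty
```

Gripped. Lift and look at how the bell hangs.

```bash
python3 -m handwheel '{"series": [[[0,0,0.4],0,1],[[0,0,1],0,1],[[0,0,2.5],0,1],[[0,0,4.5],0,1],[[0,0,7],0,1],[[0,0,9],0,1],[[0,0,10],0,1],[[0,0,10],0,1],[[0,0,10],0,1]]}';  python3 -c "
from h import *
zoom('pics/l1.png',(250,60,350,160),(190,100,290,200))"
```

```text
t: 6.42
tcp_pos: [0.6606, 0.1874, 0.1547]
orientation: [[-0.125, 0.992, -0.001], [0.992, 0.125, -0.0], [-0.0, -0.001, -1.0]]
contact_force: [-0.3, -0.2, -1.9]
opening: 0.189
finger_force: 58.6
```

View pics/l1.png

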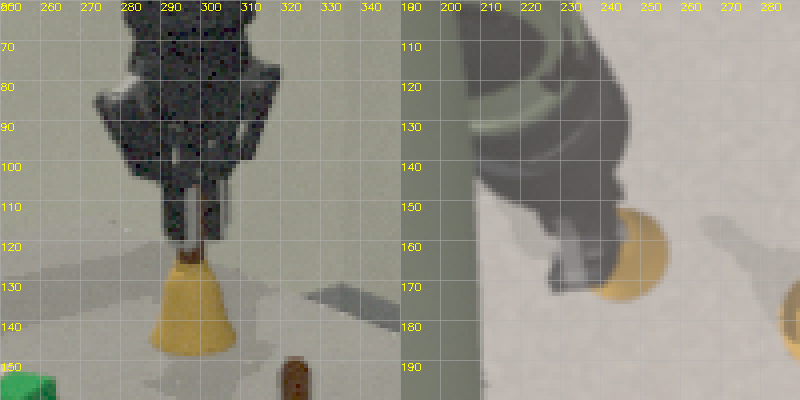

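The lifted bell hangs straight: rim from (287,143) to (307,143) in the side view, tips about 13 mm above the shoulder. Carry it to a hover over pad_3 and measure the hover by colour fit.

```bash
python3 -m handwheel '{"series": [[[-1,-1,0],0,1],[[-3,-3,0],0,1],[[-6,-5.5,0],0,1],[[-9,-8.5,0],0,1],[[-12,-11.5,0],0,1],[[-15,-14,0],0,1],[[-17,-16,0],0,1],[[-18,-17,0],0,1],[[-18.4,-17.2,0],0,1],[[-18.4,-17.2,0],0,1]]}'; python3 -m handwheel '{"series": [[[0,0,-1],0,1],[[0,0,-3],0,1],[[0,0,-5],0,1],[[0,0,-6],0,1],[[0,0,-6],0,1],[[0,0,-6],0,1]]}'; python3 - <<'E'
from h import *
for n in('side','top'): cv2.imwrite(f'pics/d_{n}.png',snapshot(n)[:,:,::-1])
for n,pts in(("side",((230,205),(400,310),(322,190),(390,275))),("top",((263,262),(300,186),(340,268),(432,240)))):
    h=cv2.cvtColor(cv2.imread(f"pics/{n}0.png"),cv2.COLOR_BGR2HSV)
    for p in pts: print(n,p,h[p[1]-1:p[1]+2,p[0]-1:p[0]+2].reshape(-1,3).mean(0).round())
zoom('pics/h1.png',(230,150,330,250),(270,190,370,290))
E
```

```text
t: 7.78
tcp_pos: [0.4777, 0.0158, 0.1556]
orientation: [[-0.125, 0.992, 0.0], [0.992, 0.125, 0.0], [0.0, 0.001, -1.0]]
contact_force: [0.4, 0.3, -2.0]
opening: 0.188
finger_force: 58.8
t: 8.52
tcp_pos: [0.4778, 0.0155, 0.096]
orientation: [[-0.125, 0.992, 0.001], [0.992, 0.125, -0.0], [-0.0, 0.001, -1.0]]
contact_force: [0.1, 0.0, -1.4]
opening: 0.199
finger_force: 58.8
side (230, 205) [ 52. 131.  60.]
side (400, 310) [ 17. 145.  92.]
side (322, 190) [ 20. 199. 111.]
side (390, 275) [ 19. 189. 109.]
top (263, 262) [ 16. 125. 124.]
top (300, 186) [ 17. 148. 109.]
top (340, 268) [ 15. 129. 177.]
top (432, 240) [ 19. 183. 149.]
```

View pics/h1.png

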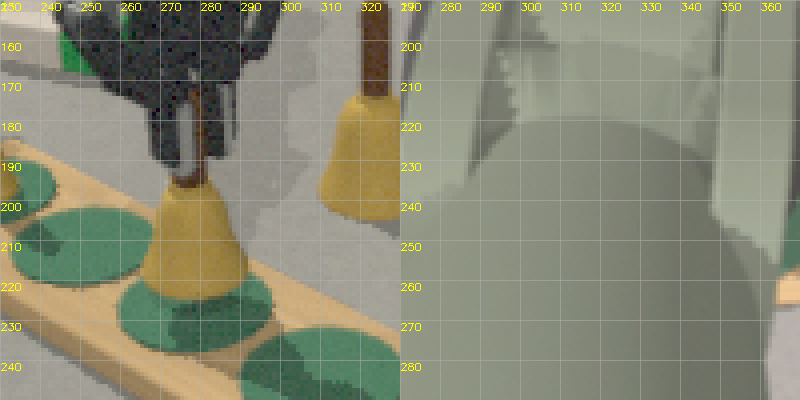

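```bash
python3 - <<'E'
from h import *
a=np.linspace(0,2*np.pi,200)
def ext(n,x,y,z,r): u=proj(n,np.c_[x+r*np.cos(a),y+r*np.sin(a),0*a+z]); return np.r_[u[:,0].min(),u[:,0].max(),u[:,1].max()].round(1)
print("start",ext("side",.6617,.1939,0,.027),"lift",ext("side",.6617,.1939,.099,.027))
for z in(.04,.045,.05): print(z,ext("side",.4773,.0216,z,.027))
def comp(n,f,box):
    x0,y0,x1,y1=box;h=cv2.cvtColor(cv2.imread(f),cv2.COLOR_BGR2HSV)[y0:y1,x0:x1].astype(int);m=(h[...,0]>13)&(h[...,0]<28)&(h[...,1]>160)
    b=max(blobs(m),key=lambda b:b[1][4]);s=b[1];return b[0][0]+x0,s[0]+x0-.5,s[0]+s[2]+x0-.5,s[1]+s[3]+y0-.5
print(comp("side","pics/side0.png",(285,150,311,190)),comp("side","pics/d_side.png",(255,190,305,235)))
E
```

```text
start [288.8 309.2 184.6] lift [287.  308.4 148.7]
0.04 [264.  291.  225.2]
0.045 [263.8 290.9 223. ]
0.05 [263.6 290.7 220.9]
(299.1, 289.5, 309.5, 184.5) (277.8, 264.5, 291.5, 224.5)
```

The hovering bell_3 matches the model over pad_3 within a pixel (rim 264.5–291.5, bottom 224.5). Lower slowly.

```bash
python3 -m handwheel '{"series": [[[0,0,-0.4],0,1],[[0,0,-0.8],0,1],[[0,0,-1.2],0,1],[[0,0,-1.4],0,1],[[0,0,-1.5],0,1],[[0,0,-1.6],0,1],[[0,0,-1.7],0,1],[[0,0,-1.7],0,1]]}'; python3 -m handwheel '{"series": [[[0,0,-0.05],0,1],[[0,0,-0.1],0,1],[[0,0,-0.15],0,1],[[0,0,-0.15],0,1]]}'
```

```text
t: 9.72
tcp_pos: [0.4772, 0.0155, 0.0786]
orientation: [[-0.125, 0.992, -0.0], [0.992, 0.125, -0.0], [-0.0, -0.0, -1.0]]
contact_force: [0.7, -0.0, -1.9]
opening: 0.186
finger_force: 58.8
t: 10.22
tcp_pos: [0.4772, 0.0155, 0.0771]
orientation: [[-0.125, 0.992, -0.0], [0.992, 0.125, 0.0], [0.0, -0.0, -1.0]]
contact_force: [0.0, 0.4, -1.4]
opening: 0.19
finger_force: 58.8
```

```bash
python3 -m handwheel '{"series": [[[0,0,-0.05],0,1],[[0,0,-0.1],0,1],[[0,0,-0.1],0,1]]}'; python3 -m handwheel '{"series": [[[0,0,-0.05],0,1],[[0,0,-0.1],0,1],[[0,0,-0.1],0,1]]}'
```

```text
t: 10.6
tcp_pos: [0.4772, 0.0154, 0.0766]
orientation: [[-0.125, 0.992, 0.0], [0.992, 0.125, -0.0], [-0.0, 0.0, -1.0]]
contact_force: [-2.1, -0.6, 5.4]
opening: 0.192
finger_force: 59.6
t: 10.98
tcp_pos: [0.4773, 0.0154, 0.0765]
orientation: [[-0.125, 0.992, 0.001], [0.992, 0.125, -0.0], [-0.0, 0.001, -1.0]]
contact_force: [-4.7, -0.3, 15.3]
opening: 0.187
finger_force: 60.8
```

Contact exactly where expected (+21 mm). Ease off 1 mm, open, rise.

```bash
python3 -m handwheel '{"series": [[[0,0,0.1],0,1],[[0,0,0.1],0,1.9],[[0,0,0.1],0,2.6],[[0,0,0.1],0,3.5],[[0,0,0.1],0,4.5],[[0,0,0.1],0,4.5],[[0,0,1],0,4.5],[[0,0,3],0,4.5],[[0,0,6],0,4.5],[[0,0,11],0,4.5]]}'; python3 - <<'E'
from h import *
cv2.imwrite('pics/e_side.png',snapshot("side")[:,:,::-1])
a=np.linspace(0,2*np.pi,200)
u=proj("side",np.c_[.4773+.027*np.cos(a),.0216+.027*np.sin(a),0*a+.021]);print(u[:,0].min(),u[:,0].max(),u[:,1].max())
h=cv2.cvtColor(cv2.imread("pics/e_side.png"),cv2.COLOR_BGR2HSV)[190:250,255:305].astype(int);m=(h[...,0]>13)&(h[...,0]<28)&(h[...,1]>160)
s=max(blobs(m),key=lambda b:b[1][4])[1];print(s[0]+254.5,s[0]+s[2]+254.5,s[1]+s[3]+189.5)
E
```

```text
t: 12.22
tcp_pos: [0.476, 0.0156, 0.1856]
orientation: [[-0.125, 0.992, -0.003], [0.992, 0.125, 0.0], [0.001, -0.003, -1.0]]
contact_force: [1.7, -0.6, 0.4]
opening: 0.525
finger_force: 0.0
264.7333639532662 291.36658401146366 233.24358857944577
265.5 291.5 232.5
```

bell_3 stands centred. Next bell_5.

```bash
python3 -m handwheel '{"series": [[[2,0.7,0.5],0,4.8],[[5,1.7,0.5],0,4.8],[[9,3.1,0.5],0,4.8],[[13,4.5,0.5],0,4.8],[[16,5.5,0.5],0,4.8],[[17,5.9,0],0,4.8],[[17,5.9,0],0,4.8],[[17,5.9,-1],0,4.8],[[17,5.9,-3],0,4.8],[[17,5.9,-5],0,4.8]]}'; python3 -c "
from h import *
zoom('pics/h2.png',(280,80,380,180),(250,110,350,210))"
```

```text
t: 13.52
tcp_pos: [0.6461, 0.074, 0.1345]
orientation: [[-0.125, 0.992, -0.0], [0.992, 0.125, -0.0], [-0.0, -0.0, -1.0]]
contact_force: [0.6, 0.4, -0.1]
opening: 0.56
finger_force: 0.0
```

View pics/h2.png

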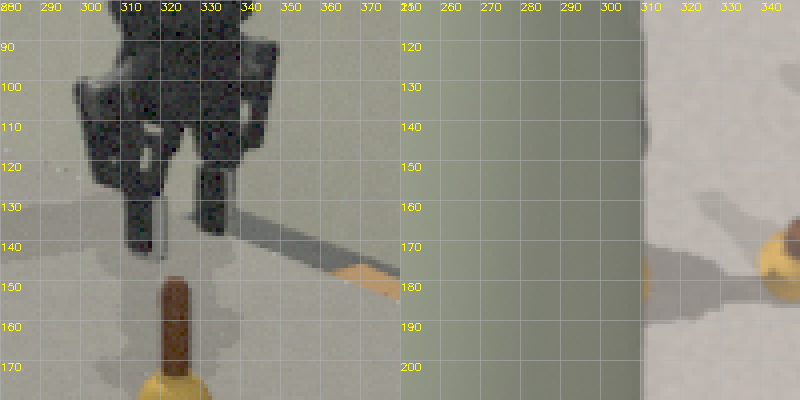

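The jaws straddle the bell_5 handle (finger midpoint x≈323.3, handle x≈323.5, tips well above its top at row 150). Descend and close.

```bash
python3 -m handwheel '{"series": [[[0,0,-2],0,4.8],[[0,0,-4],0,4.8],[[0,0,-5.5],0,4.8],[[0,0,-6.2],0,4.8],[[0,0,-6.2],0,4.8],[[0,0,-6.2],0,3.5],[[0,0,-6.2],0,2.8],[[0,0,-6.2],0,2.2],[[0,0,-6.2],0,1.6],[[0,0,-6.2],0,1.2]]}'; python3 -m handwheel '{"series": [[[0,0,0],0,1],[[0,0,0],0,1],[[0,0,0.4],0,1],[[0,0,1],0,1],[[0,0,3],0,1],[[0,0,6],0,1],[[0,0,9],0,1],[[0,0,11],0,1],[[0,0,12],0,1],[[0,0,12],0,1]]}'
```

```text
t: 14.88
tcp_pos: [0.6472, 0.0745, 0.0733]
orientation: [[-0.125, 0.992, 0.0], [0.992, 0.125, -0.0], [-0.0, 0.0, -1.0]]
contact_force: [-0.4, -0.3, 2.9]
opening: 0.191
finger_force: 58.4
t: 16.12
tcp_pos: [0.6474, 0.0745, 0.1934]
orientation: [[-0.125, 0.992, 0.001], [0.992, 0.125, 0.0], [-0.0, 0.001, -1.0]]
contact_force: [-0.1, -1.3, -3.8]
opening: 0.195
finger_force: 58.8
```

```bash
python3 -m handwheel '{"series": [[[-1,-1.6,0],0,1],[[-3,-4.8,0],0,1],[[-5.5,-8.8,0],0,1],[[-8,-12.8,0],0,1],[[-10.5,-16.8,0],0,1],[[-12.8,-20.5,0],0,1],[[-14.2,-22.7,0],0,1],[[-14.8,-23.7,0],0,1],[[-14.8,-23.7,0],0,1],[[-14.8,-23.7,0],0,1]]}'; python3 -m handwheel '{"series": [[[0,0,-1],0,1],[[0,0,-3],0,1],[[0,0,-5],0,1],[[0,0,-7],0,1],[[0,0,-8],0,1],[[0,0,-8],0,1],[[0,0,-8],0,1]]}'; cat >> h.py <<'E'
def chk(x,y,z,r,fn):
    cv2.imwrite(fn,snapshot("side")[:,:,::-1]);a=np.linspace(0,2*np.pi,200)
    u=proj("side",np.c_[x+r*np.cos(a),y+r*np.sin(a),0*a+z]);print("model",u[:,0].min().round(1),u[:,0].max().round(1),u[:,1].max().round(1))
    x0,x1,y1=int(u[:,0].min())-12,int(u[:,0].max())+12,int(u[:,1].max())+12;y0=y1-60
    h=cv2.cvtColor(cv2.imread(fn),cv2.COLOR_BGR2HSV)[y0:y1,x0:x1].astype(int);m=(h[...,0]>13)&(h[...,0]<28)&(h[...,1]>160)
    s=max(blobs(m),key=lambda b:b[1][4])[1];print("seen",s[0]+x0-.5,s[0]+s[2]+x0-.5,s[1]+s[3]+y0-.5)
E
python3 -c "
from h import *
chk(.4999,-.157,.04,.035,'pics/f_side.png')"
```

```text
t: 17.38
tcp_pos: [0.4994, -0.1619, 0.1929]
orientation: [[-0.126, 0.992, -0.0], [0.992, 0.126, 0.001], [0.001, 0.0, -1.0]]
contact_force: [-0.2, -0.5, -2.7]
opening: 0.194
finger_force: 59.1
t: 18.25
tcp_pos: [0.4998, -0.1626, 0.1136]
orientation: [[-0.125, 0.992, 0.001], [0.992, 0.125, -0.0], [-0.001, 0.001, -1.0]]
contact_force: [-1.1, -0.4, -1.7]
opening: 0.194
finger_force: 59.0
model 327.0 367.7 268.4
seen 327.5 368.5 267.5
```

Matches. Lower.

```bash
python3 -m handwheel '{"series": [[[0,0,-0.4],0,1],[[0,0,-0.8],0,1],[[0,0,-1.2],0,1],[[0,0,-1.5],0,1],[[0,0,-1.7],0,1],[[0,0,-1.8],0,1],[[0,0,-1.85],0,1],[[0,0,-1.9],0,1],[[0,0,-1.9],0,1]]}'; python3 -m handwheel '{"series": [[[0,0,-0.05],0,1],[[0,0,-0.05],0,1]]}'
```

```text
t: 19.42
tcp_pos: [0.4993, -0.1626, 0.0944]
orientation: [[-0.125, 0.992, 0.0], [0.992, 0.125, -0.0], [-0.0, 0.0, -1.0]]
contact_force: [-0.7, -0.1, -0.8]
opening: 0.195
finger_force: 59.3
t: 19.68
tcp_pos: [0.4993, -0.1627, 0.0943]
orientation: [[-0.125, 0.992, 0.0], [0.992, 0.125, -0.0], [-0.001, 0.0, -1.0]]
contact_force: [-3.2, 0.1, 5.2]
opening: 0.193
finger_force: 59.9
```

```bash
python3 -m handwheel '{"series": [[[0,0,0.05],0,1.5],[[0,0,0.05],0,1.9],[[0,0,0.05],0,2.6],[[0,0,0.05],0,3.5],[[0,0,0.05],0,4.5],[[0,0,0.05],0,4.8],[[0,0,1],0,4.8],[[0,0,3],0,4.8],[[0,0,6],0,4.8],[[0,0,10],0,4.8]]}'; python3 -c "
from h import *
chk(.4999,-.157,.021,.035,'pics/f2_side.png')"
```

```text
t: 20.92
tcp_pos: [0.4986, -0.1623, 0.1945]
orientation: [[-0.125, 0.992, -0.001], [0.992, 0.125, 0.001], [0.001, -0.001, -1.0]]
contact_force: [0.9, 0.5, -0.1]
opening: 0.561
finger_force: 0.0
model 327.0 367.1 277.3
seen 327.5 367.5 277.5
```

```bash
python3 -m handwheel '{"series": [[[2,-0.5,0.5],0,4.8],[[5,-1.2,0.5],0,4.8],[[9,-2.3,0.5],0,4.8],[[13,-3.5,0.5],0,4.8],[[15.2,-4.1,0.5],0,4.8],[[15.2,-4.1,-1],0,4.8],[[15.2,-4.1,-3],0,4.8],[[15.2,-4.1,-6],0,4.8],[[15.2,-4.1,-7],0,4.8],[[15.2,-4.1,-7],0,4.8]]}'; python3 -c "
from h import *
zoom('pics/h3.png',(380,130,480,230),(370,110,470,210))"
```

```text
t: 22.22
tcp_pos: [0.65, -0.2031, 0.1229]
orientation: [[-0.125, 0.992, -0.002], [0.992, 0.125, 0.001], [0.001, -0.002, -1.0]]
contact_force: [-0.3, -0.3, 0.2]
opening: 0.56
finger_force: 0.0
```

View pics/h3.png

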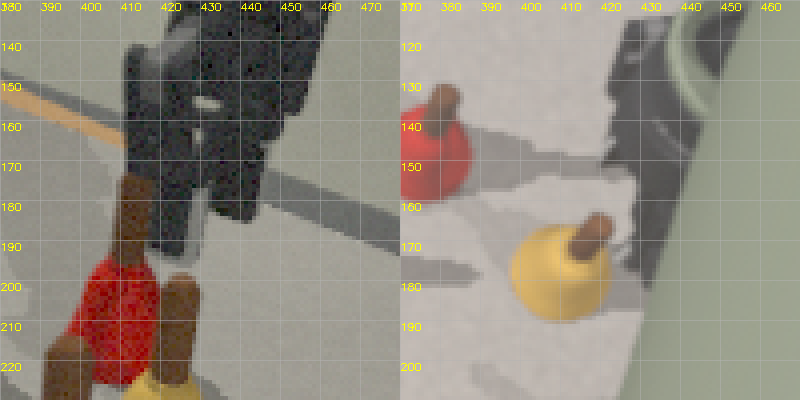

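```bash
python3 - <<'E'
from h import *
R=np.array([[-.125,.992,0],[.992,.125,0],[0,0,-1]]);
for nm,p in(("D",np.array([.650,-.2031,.1229])),("A",np.array([.6612,.1876,.0625]))):
  for d in((0,0,.023),(0,.006,.023)):
    for z in(.012,-.03):
        print(nm,d,z,[(n,proj(n,[p+d+R@[sx*.011,sy,z] for sx in(1,-1) for sy in(-.0315,.0315)]).round(0).tolist()) for n in("side","top")])
print(proj("side",[[.6519,-.1972,z] for z in(.09,.11,.135)]).round(1),proj("top",[[.6519,-.1972,z] for z in(.09,.11,.135)]).round(1))
E
```

```text
D (0, 0, 0.023) 0.012 [('side', [[414.0, 194.0], [432.0, 182.0], [426.0, 198.0], [444.0, 186.0]]), ('top', [[423.0, 177.0], [418.0, 149.0], [434.0, 176.0], [428.0, 148.0]])]
D (0, 0, 0.023) -0.03 [('side', [[417.0, 172.0], [436.0, 161.0], [429.0, 176.0], [447.0, 164.0]]), ('top', [[428.0, 172.0], [423.0, 143.0], [439.0, 171.0], [434.0, 142.0]])]
D (0, 0.006, 0.023) 0.012 [('side', [[412.0, 193.0], [430.0, 181.0], [423.0, 197.0], [441.0, 184.0]]), ('top', [[421.0, 177.0], [416.0, 149.0], [431.0, 176.0], [426.0, 148.0]])]
D (0, 0.006, 0.023) -0.03 [('side', [[414.0, 171.0], [433.0, 160.0], [426.0, 175.0], [444.0, 163.0]]), ('top', [[425.0, 172.0], [420.0, 143.0], [436.0, 171.0], [431.0, 142.0]])]
A (0, 0, 0.023) 0.012 [('side', [[287.0, 157.0], [305.0, 150.0], [293.0, 160.0], [311.0, 152.0]]), ('top', [[246.0, 179.0], [244.0, 153.0], [256.0, 178.0], [253.0, 152.0]])]
A (0, 0, 0.023) -0.03 [('side', [[287.0, 142.0], [305.0, 135.0], [293.0, 144.0], [311.0, 137.0]]), ('top', [[243.0, 175.0], [240.0, 148.0], [253.0, 174.0], [250.0, 146.0]])]
A (0, 0.006, 0.023) 0.012 [('side', [[286.0, 157.0], [304.0, 150.0], [292.0, 159.0], [310.0, 152.0]]), ('top', [[244.0, 179.0], [241.0, 153.0], [253.0, 178.0], [251.0, 152.0]])]
A (0, 0.006, 0.023) -0.03 [('side', [[285.0, 141.0], [303.0, 134.0], [291.0, 143.0], [309.0, 136.0]]), ('top', [[240.0, 175.0], [238.0, 148.0], [250.0, 174.0], [247.0, 146.0]])]
[[424.  209.7]
 [425.4 200.1]
 [427.2 187.8]] [[418.4 167.3]
 [420.5 164.8]
 [423.2 161.6]]
```

Side view shows finger midpoint about 428 against handle axis 427. The top view suggests the jaws are about 5 mm too far toward −y, so I shift +5 mm in y and grasp.

```bash
python3 -m handwheel '{"series": [[[0,0.5,0],0,4.8],[[0,0.5,-2],0,4.8],[[0,0.5,-4],0,4.8],[[0,0.5,-5.2],0,4.8],[[0,0.5,-5.8],0,4.8],[[0,0.5,-5.8],0,4.8],[[0,0.5,-5.8],0,3.5],[[0,0.5,-5.8],0,2.6],[[0,0.5,-5.8],0,2],[[0,0.5,-5.8],0,1.4]]}'; python3 -m handwheel '{"series": [[[0,0,0],0,1],[[0,0,0],0,1],[[0,0,0.4],0,1],[[0,0,1],0,1],[[0,0,3],0,1],[[0,0,6],0,1],[[0,0,9],0,1],[[0,0,11.5],0,1],[[0,0,13],0,1],[[0,0,13],0,1]]}'
```

```text
t: 23.58
tcp_pos: [0.6509, -0.1987, 0.0659]
orientation: [[-0.125, 0.992, -0.0], [0.992, 0.125, -0.0], [-0.0, -0.0, -1.0]]
contact_force: [-2.2, -0.5, 3.1]
opening: 0.192
finger_force: 58.4
t: 24.82
tcp_pos: [0.652, -0.1987, 0.1966]
orientation: [[-0.125, 0.992, 0.002], [0.992, 0.125, -0.001], [-0.001, 0.002, -1.0]]
contact_force: [0.3, 0.3, -2.3]
opening: 0.195
finger_force: 58.8
```

```bash
python3 -m handwheel '{"series": [[[-1,1,0.5],0,1],[[-3,2.6,1.5],0,1],[[-6,5,2],0,1],[[-9,7.5,2],0,1],[[-12,10,2],0,1],[[-14.5,11.7,2],0,1],[[-16,12.7,1],0,1],[[-16.3,13,0],0,1],[[-16.3,13,0],0,1],[[-16.3,13,0],0,1]]}'; python3 -m handwheel '{"series": [[[0,0,-1],0,1],[[0,0,-3],0,1],[[0,0,-5],0,1],[[0,0,-7],0,1],[[0,0,-8.5],0,1],[[0,0,-9],0,1],[[0,0,-9],0,1]]}';python3 -c "
from h import *
chk(.4886,-.0677,.04,.031,'pics/i_side.png')"
```

```text
t: 26.08
tcp_pos: [0.4888, -0.0689, 0.1955]
orientation: [[-0.125, 0.992, 0.0], [0.992, 0.125, -0.0], [-0.0, 0.0, -1.0]]
contact_force: [-0.2, -0.2, -2.9]
opening: 0.185
finger_force: 58.9
t: 26.95
tcp_pos: [0.4882, -0.0686, 0.1055]
orientation: [[-0.125, 0.992, -0.0], [0.992, 0.125, 0.0], [0.0, -0.0, -1.0]]
contact_force: [-0.1, -0.3, -3.1]
opening: 0.191
finger_force: 58.9
model 293.1 326.3 244.9
seen 292.5 326.5 244.5
```

Good; contact is expected at TCP z ≈ 0.087.

```bash
python3 -m handwheel '{"series": [[[0,0,-0.4],0,1],[[0,0,-0.8],0,1],[[0,0,-1.2],0,1],[[0,0,-1.5],0,1],[[0,0,-1.65],0,1],[[0,0,-1.75],0,1],[[0,0,-1.8],0,1],[[0,0,-1.8],0,1]]}'; python3 -m handwheel '{"series": [[[0,0,-0.05],0,1],[[0,0,-0.1],0,1],[[0,0,-0.1],0,1]]}'
```

```text
t: 28.0
tcp_pos: [0.4882, -0.0686, 0.0876]
orientation: [[-0.125, 0.992, 0.0], [0.992, 0.125, -0.0], [-0.0, 0.0, -1.0]]
contact_force: [-0.4, 0.8, -2.5]
opening: 0.189
finger_force: 59.0
t: 28.38
tcp_pos: [0.4883, -0.0686, 0.0868]
orientation: [[-0.125, 0.992, 0.0], [0.992, 0.125, -0.0], [-0.0, 0.0, -1.0]]
contact_force: [-0.3, -0.1, 0.1]
opening: 0.193
finger_force: 59.4
```

```bash
python3 -m handwheel '{"series": [[[0,0,-0.05],0,1],[[0,0,-0.05],0,1],[[0,0,-0.05],0,1.9],[[0,0,-0.05],0,2.6],[[0,0,-0.05],0,3.5],[[0,0,-0.05],0,4.5],[[0,0,-0.05],0,4.8],[[0,0,1],0,4.8],[[0,0,4],0,4.8],[[0,0,9],0,4.8]]}'; python3 -c "
from h import *
chk(.4886,-.0677,.021,.031,'pics/i2_side.png')"
```

```text
t: 29.62
tcp_pos: [0.4869, -0.0682, 0.1769]
orientation: [[-0.125, 0.992, -0.003], [0.992, 0.125, 0.001], [0.001, -0.003, -1.0]]
contact_force: [0.2, 0.1, -0.1]
opening: 0.56
finger_force: 0.0
model 293.5 326.3 253.4
seen 293.5 326.5 252.5
```

```bash
python3 -m handwheel '{"series": [[[2,0.3,0.5],0,4.8],[[6,0.9,0.5],0,4.8],[[10,1.5,0.5],0,4.8],[[14,2,0.5],0,4.8],[[16.9,2.4,0],0,4.8],[[16.9,2.4,-1],0,4.8],[[16.9,2.4,-4],0,4.8],[[16.9,2.4,-6.5],0,4.8],[[16.9,2.4,-7.5],0,4.8],[[16.9,2.4,-7.5],0,4.8]]}'; python3 -c "
from h import *
zoom('pics/h4.png',(320,120,420,220),(300,110,400,210))"
```

```text
t: 30.92
tcp_pos: [0.6562, -0.0446, 0.1013]
orientation: [[-0.125, 0.992, -0.001], [0.992, 0.125, 0.0], [0.0, -0.001, -1.0]]
contact_force: [0.4, -0.3, -0.0]
opening: 0.562
finger_force: 0.0
```

View pics/h4.png

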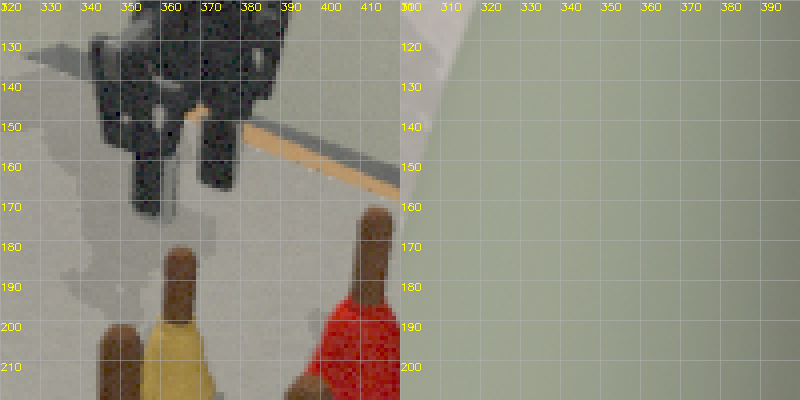

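Aligned (finger midpoint x≈365, handle x≈364.7). Descend, close, lift.

```bash
python3 -m handwheel '{"series": [[[0,0,-1.5],0,4.8],[[0,0,-3.2],0,4.8],[[0,0,-4.6],0,4.8],[[0,0,-5.1],0,4.8],[[0,0,-5.1],0,4.8],[[0,0,-5.1],0,3.5],[[0,0,-5.1],0,2.6],[[0,0,-5.1],0,2],[[0,0,-5.1],0,1.4],[[0,0,-5.1],0,1]]}'; python3 -m handwheel '{"series": [[[0,0,0],0,1],[[0,0,0],0,1],[[0,0,0.4],0,1],[[0,0,1],0,1],[[0,0,3],0,1],[[0,0,6],0,1],[[0,0,9],0,1],[[0,0,12],0,1],[[0,0,14],0,1],[[0,0,14],0,1]]}'
```

```text
t: 32.28
tcp_pos: [0.6573, -0.0446, 0.0509]
orientation: [[-0.125, 0.992, 0.0], [0.992, 0.125, -0.0], [-0.0, 0.0, -1.0]]
contact_force: [-1.4, 0.5, 2.1]
opening: 0.189
finger_force: 58.5
t: 33.52
tcp_pos: [0.6585, -0.0447, 0.1926]
orientation: [[-0.125, 0.992, 0.004], [0.992, 0.125, -0.001], [-0.001, 0.004, -1.0]]
contact_force: [0.3, 0.8, -2.1]
opening: 0.182
finger_force: 58.6
```

```bash
python3 -m handwheel '{"series": [[[-1,0.8,0],0,1],[[-3,2.4,0],0,1],[[-6.5,5.2,0],0,1],[[-10,8,0],0,1],[[-13.5,11,0],0,1],[[-16.5,13.4,0],0,1],[[-18.5,15,0],0,1],[[-19.2,15.5,0],0,1],[[-19.2,15.5,0],0,1],[[-19.2,15.5,0],0,1]]}'; python3 -m handwheel '{"series": [[[0,0,-1],0,1],[[0,0,-3],0,1],[[0,0,-5.5],0,1],[[0,0,-8],0,1],[[0,0,-9.5],0,1],[[0,0,-10],0,1],[[0,0,-10],0,1]]}';python3 -c "
from h import *
chk(.4661,.1109,.04,.023,'pics/j_side.png')"
```

```text
t: 34.78
tcp_pos: [0.4659, 0.11, 0.1904]
orientation: [[-0.124, 0.992, 0.0], [0.992, 0.124, -0.0], [-0.0, 0.0, -1.0]]
contact_force: [-0.4, -0.3, -1.3]
opening: 0.183
finger_force: 58.7
t: 35.65
tcp_pos: [0.4652, 0.1102, 0.0902]
orientation: [[-0.125, 0.992, -0.001], [0.992, 0.125, -0.0], [0.0, -0.001, -1.0]]
contact_force: [-0.1, -0.3, -1.2]
opening: 0.183
finger_force: 58.7
model 238.8 260.4 208.3
seen 238.5 260.5 207.5
```

Contact expected near TCP z = 0.072.

```bash
python3 -m handwheel '{"series": [[[0,0,-0.4],0,1],[[0,0,-0.8],0,1],[[0,0,-1.2],0,1],[[0,0,-1.5],0,1],[[0,0,-1.65],0,1],[[0,0,-1.75],0,1],[[0,0,-1.8],0,1],[[0,0,-1.8],0,1]]}'; python3 -m handwheel '{"series": [[[0,0,-0.05],0,1],[[0,0,-0.1],0,1],[[0,0,-0.1],0,1]]}'
```

```text
t: 36.7
tcp_pos: [0.4652, 0.1104, 0.0726]
orientation: [[-0.125, 0.992, 0.0], [0.992, 0.125, 0.0], [-0.0, 0.0, -1.0]]
contact_force: [-0.3, -0.6, -2.1]
opening: 0.187
finger_force: 58.7
t: 37.08
tcp_pos: [0.4653, 0.1105, 0.0719]
orientation: [[-0.125, 0.992, 0.0], [0.992, 0.125, 0.0], [-0.0, 0.0, -1.0]]
contact_force: [-0.3, -1.3, 2.5]
opening: 0.185
finger_force: 59.2
```

Touching (force sign flipped). Release, rise and back the arm off so the top camera can see.

```bash
python3 -m handwheel '{"series": [[[0,0,0],0,1],[[0,0,0],0,1.9],[[0,0,0],0,2.6],[[0,0,0],0,3.5],[[0,0,0],0,4.5],[[0,0,0],0,4.8],[[0,0,1],0,4.8],[[0,0,4],0,4.8],[[0,0,9],0,4.8],[[0,0,14],0,4.8]]}'; python3 -m handwheel '{"series": [[[0,0,2],0,4.8],[[-2,6,3],0,4.8],[[-4,12,3],0,4.8],[[-7,18,3],0,4.8],[[-10,24,3],0,4.8],[[-14,30,3],0,4.8],[[-18,34,3],0,4.8],[[-18,34,3],0,4.8]]}'; python3 - <<'E'
from h import *
chk(.4661,.1109,.021,.023,'pics/k_side.png')
zs=snapshot("side");zt=snapshot("top")
cv2.imwrite("pics/fin.png",np.vstack([cv2.resize(zs[120:330,180:460],(400,300)),cv2.resize(zt[170:290,220:480],(650,300))[:,:400] if 0 else cv2.resize(zt[180:290,225:465],(400,183))])[:,:,::-1].repeat(1,0))
E
```

```text
t: 38.33
tcp_pos: [0.4649, 0.1104, 0.2136]
orientation: [[-0.125, 0.992, 0.0], [0.992, 0.125, 0.0], [0.0, 0.0, -1.0]]
contact_force: [2.3, 0.1, 0.7]
opening: 0.564
finger_force: 0.0
t: 39.33
tcp_pos: [0.2826, 0.4526, 0.2422]
orientation: [[-0.13, 0.991, -0.0], [0.991, 0.13, 0.001], [0.001, 0.0, -1.0]]
contact_force: [-0.1, 0.3, 0.7]
opening: 0.561
finger_force: 0.0
model 239.8 261.1 216.0
seen 239.5 260.5 215.5
```

View pics/fin.png

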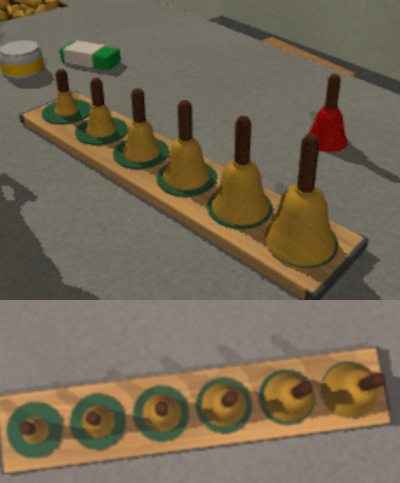

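All six bells stand upright, centred on their pads and in rising order; the arm is clear.

```bash
python3 -c "
from station import *
print(finish_job())"
```

```text
the job is handed in; nothing more can be done
None
```

The job is handed in: the four loose bells stand upright and centred on the inner pads in rising size order, none dropped or knocked over, and the red look-alike and both end bells were left where they stood.

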